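# Open the push-and-turn solvent bottle

### The arm

A 6-joint arm with a two-finger parallel gripper is mounted at the origin on the work surface. World frame = base frame: x ahead of the robot, y to its left, z up, the work surface at z = 0. Lengths are in m, angles in rad, forces in N, time in s.
With the tool pointing down it reaches from about 0.3 to 0.775 m from the base axis. Payload 14.6 kg.
Tool frame: the origin (TCP) lies midway between the tips of the shut fingers; the grasp point (between the pads) lies 19 mm behind it (tcp_to_grasp is the distance from the TCP to the grasp point, in m); z points along the fingers, y is the direction in which the jaws open and shut (so a half turn about z gives the same grasp; the last joint's range is limited). The gripper opens to 85 mm and grips with 20 to 120 N. Pads are 22 mm wide; open, the fingers measure 114 mm over their backs; the gripper's body (76 mm by 85 mm) begins 54 mm behind the grasp point. The pads swing forward as they close: fully open they stand 13 mm farther back than shut.
Start: joints at [1.222, 0.3, 1.521, -0, 1.321, -0.067], TCP at [0.153, 0.528, 0.231] pointing down, gripper open.
Joint ranges: [-3.03, 3.03], [-0.79, 2.21], [0.23, 2.52], [-1.04, 4.18], [0, 3.07], [-2.55, 2.55]. Speed limits (rad/s): [2.22, 2.22, 2.57, 3.14, 3.14, 3.14].

### API

Orientations are given as a unit quaternion [w, x, y, z].
In Python, from cell import * gives the robot as it stands. The module is installed in compiled form; this text tells all that it offers.
- The arm moves only by the tool step_arm, never from a script. Its argument "deltas" is a list of rows, each an object with "xyz": the shift along the tool's x, y, z in units of 30 mm (1.0 is 30 mm), a list of three; "dr": the turn, a rotation vector about the tool's x, y, z in units of 8 degrees (1.0 is 8 degrees), a list of three; "gripper": the closure, from -1 (fully open) to 1 (shut). In form: [{"xyz": [dx, dy, dz], "dr": [wx, wy, wz], "gripper": gripper}, ...]. A call has exactly 10 rows; each row is the pose to reach, as a shift and turn from the pose commanded when the call began, along the tool's axes at that moment; what a row does not reach only later rows make up. A row lasts 1/8 s, in which the tool goes at most 62.5 mm and 10.7 degrees, less where a joint would pass 70% of its speed; a pose out of reach is approached as far as the arm can. A call with a gripper value outside its range is refused whole. The fingers move at their own pace and stop on an object; "grip_force" is the grip in N (left out, the last holds). Time passes only in rows, so rows that repeat a pose let the fingers close, or fill a call up. It gives the time, the measured TCP pose, the force and the opening at its end, in the units of the state.
- sense(): the state, without advancing time (a new reading comes with each control period).
- get_image(name): name is "side" or "top"; returns (picture, depth): 420x560x3 uint8, red, green, blue; 420x560 float32, m along the optical axis (not along the pixel's ray), 0 where there is no reading.
- get_calibration(name): a dict with "camera_matrix" (3x3 intrinsics, pixels), "k1" (the pictures are not rectified: a ray, as slopes to the right and down, at radius r is drawn at 1 + k1 r^2 times it, then the intrinsics apply), "world_to_cam" (4x4, takes a point from world to camera coordinates). Camera axes: x right, y up, looking along -z (the intrinsics and any distortion apply to the point x, -y, -z); pixel columns grow to the right and rows downward; lengths in m; the calibration is good to about 2 mm. A picture is of the moment at which its call begins. get_calibration takes no time and is no camera call.
- sign_off(): hands the job in, once; it reports no verdict.
The state is a dict: "time": time; "joints": joint angles; "qd": joint speeds; "effort": joint torques, N m; "eef_pos": TCP position; "ee_rot": TCP orientation; "ft_force": force on the tool from outside, world axes, zero at the start; "wrist_torque": the same for the moment, N m; "opening": finger opening in m.
Only numpy, scipy, OpenCV 4.12 (cv2) and the standard library are available. Lean on these libraries where they do the work, as an engineer would, in place of code of your own. Each camera call takes 0.05 s, during which the arm holds its last target.

### The job

Open the solvent bottle in the stand: press its safety cap down against the spring until you feel it bottom, without forcing it, turn it counter-clockwise while keeping it down, and lift it off. Set the cap right way up, flat in the empty steel tray, without dropping it, and leave everything else on the bench where it is.

Things in the scene. Friction and masses are not known exactly. Their poses are not given: they have to be found in the camera images.
- bottle: White solvent bottle, 82 mm across, clamped in a grey square stand (120 x 120 x 18 mm) fixed to the bench. Origin: centre of the stand's underside, on the bottle's axis; z up. A locked cap's origin is 126 mm above this origin and its x axis within 5 degrees of the bottle's. The sprung disc in the neck under the cap ends 152 mm above the origin.
- cap: Black push-and-turn cap on the bottle, about 60 g. Origin: on its axis at the skirt's lower edge; z up, x along the bar. Ribbed skirt 65 mm across, closed by a flat disc whose top is 32 mm above the origin; on it a bar 44 long (x), 14 wide (y), from 32 to 54 mm above the origin: grip it across its 14 mm, tips near the disc. More than 28 N between cap and bottle (push, pull or twist) breaks it.
- cap_grip (a point): Middle of the bar, 43 mm above the cap's origin. To open: push the cap down until it bottoms hard, hold it there and turn it counter-clockwise (from above): the latch is passed at 32 degrees, 60 is best, a stop comes at 89. Then it lifts straight off, clear after 27 mm. Clockwise a stop comes within 15 degrees. Turned with less than full travel it is blocked.
- cap_press (a point): Top of the disc on the cap's axis, 32 mm above the cap's origin. The travel down to the hard bottom is hidden and differs each time, 4 to 17 mm; only its last 1 mm frees the latch. The spring gives 4 N at first and 0.4 N more per mm (6 to 11 N on reaching the bottom); beyond that the force jumps, so creep down. Holding 13 to 18 N in all, while turning, is right.
- tray: Shallow square steel tray, fixed to the bench, 130 x 130 mm outside, walls 4 mm thick and 14 mm tall, empty. Origin: centre of its underside.
- tray_in (a point): Centre of the tray's inner floor, on which the cap is to stand.
- screwdriver: Bystander: screwdriver lying between the stand and the tray.
- spool: Bystander: spool of solder wire, 54 mm across, 42 mm tall, standing between the stand and the tray.
- flux: Bystander: slim round bottle, 36 mm across, 90 mm tall, with a plain smooth cap, not in a stand.
- meter: Bystander: hand-held multimeter lying flat, 85 x 170 x 45 mm.
- bits: Bystander: wooden block of driver bits, 50 x 100 x 34 mm.
- board: Bystander: circuit board lying flat, 110 x 150 mm.
- sponge: Bystander: small open steel pot, 64 mm across, 35 mm tall.
- brush: Bystander: brush lying on the bench.
Things that resemble listed ones, but are neither listed nor needed, are in the scene too. What is shaped like the cap but yellow is not meant. Leave any blue look-alike of the bottle alone.

How it is judged:
By the outcome, as a careful person would: the job done as asked, in the order asked, and still so for the second after the job is handed in, with the robot touching nothing.
It also fails if it takes over 72 s, if anything falls off the work surface, if the arm or the gripper's body presses on something with over 40 N, if the wrist force passes 120 N, or if a joint passes its speed limit or range.

## Working session

There is one attempt and no reset: what is moved stays moved. The work goes in short steps, Python scripts to look and compute and a tool call to move; the robot and the scene stay as the last step left them, time stands still between calls to the robot, and variables do not carry over. Pictures are saved under pics/ and viewed, and the job is handed in when it is done.

Besides the shell and the picture viewer there is one more tool, called after "Request:" in YAML: its name, and indented under it one key for each argument. step_arm: Moves the arm, as the interface text tells. Its arguments: {"type":"object","properties":{"deltas":{"type":"array"},"grip_force":{"type":"number"}},"required":["deltas"]}

```bash
mkdir -p pics
python3 - <<'E'
from cell import *
import cv2,numpy as np
s=sense();print(s)
for n in ("side","top"):
    im,d=get_image(n);c=get_calibration(n);print(n,c)
    np.savez(f"{n}0.npz",im=im,d=d)
    cv2.imwrite(f"pics/{n}0.png",im[:,:,::-1])
E
```

```text
{'time': 0.0, 'joints': array([ 1.22239117e+00,  3.00504603e-01,  1.52160445e+00, -2.15376713e-05,
        1.32068685e+00, -6.66120097e-02]), 'qd': array([-0.00118061,  0.00139167,  0.00035812,  0.00065088,  0.00094186,
       -0.00066945]), 'effort': array([-4.46703666e-06, -5.43492258e+01, -3.61801600e+01, -3.24292887e-05,
        3.96409843e-03, -1.44394244e-05]), 'eef_pos': array([0.15287538, 0.52807758, 0.23069305]), 'ee_rot': array([-1.13739994e-04,  1.40428187e-01,  9.90090684e-01, -5.90867877e-04]), 'ft_force': array([ 0.37850569,  0.03295794, -0.42191626]), 'wrist_torque': array([ 0.00833155,  0.02110098, -0.01000774]), 'opening': 0.08547676070099756}
side {'camera_matrix': array([[427.6852257 ,   0.        , 280.50826405],
       [  0.        , 427.6852257 , 208.37601251],
       [  0.        ,   0.        ,   1.        ]]), 'k1': -0.03450863919670631, 'world_to_cam': array([[ 0.79728932, -0.6034738 , -0.01221089, -0.41184872],
       [ 0.43180829,  0.55612182,  0.71011979, -0.31489081],
       [-0.42174795, -0.57144369,  0.70397498, -0.99782336],
       [ 0.        ,  0.        ,  0.        ,  1.        ]])}
top {'camera_matrix': array([[406.57713522,   0.        , 277.87744682],
       [  0.        , 406.57713522, 211.78354432],
       [  0.        ,   0.        ,   1.        ]]), 'k1': -0.09237176050576548, 'world_to_cam': array([[-0.02190765, -0.99973997, -0.00632785,  0.03513261],
       [ 0.98804687, -0.02261658,  0.15248567, -0.50200002],
       [-0.15258913, -0.00291161,  0.98828542, -1.41227079],
       [ 0.        ,  0.        ,  0.        ,  1.        ]])}
```

View pics/side0.png

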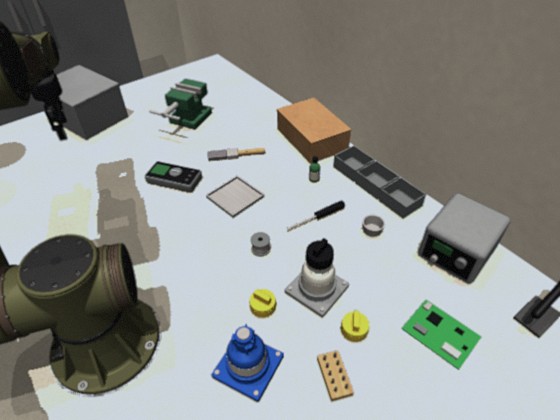

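View pics/top0.png

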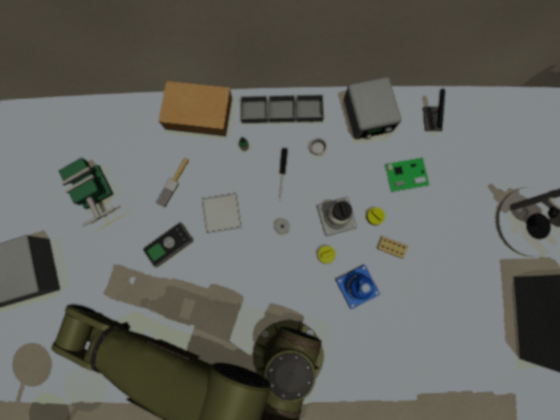

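The cap is the black one at side (320,250) / top (341,211), on the white bottle in the grey stand. I rule out the yellow caps at top (376,215) and (326,254), and the blue bottle at top (358,287). The square tray is at top (221,212), side (235,196). The dark three-compartment box at top (282,109) is not it.

```bash
cat > h.py <<'E'
import numpy as np,cv2
from cell import *
def unproj(c,uv,d=None,z=None):
    K=c["camera_matrix"];uv=np.atleast_2d(uv).astype(float)
    q=cv2.undistortPoints(uv.reshape(-1,1,2),K,np.array([c["k1"],0,0,0.])).reshape(-1,2)
    r=np.c_[q[:,0],-q[:,1],-np.ones(len(q))]
    M=c["world_to_cam"];R=M[:3,:3];o=-R.T@M[:3,3];w=r@R
    s=np.asarray(d) if d is not None else (z-o[2])/w[:,2]
    return o+w*np.reshape(s,(-1,1))
def proj(c,P):
    P=np.atleast_2d(P);M=c["world_to_cam"];p=P@M[:3,:3].T+M[:3,3]
    q=np.c_[p[:,0]/-p[:,2],-p[:,1]/-p[:,2]];q=q*(1+c["k1"]*(q**2).sum(1,keepdims=True))
    K=c["camera_matrix"];return q*K[0,0]+K[:2,2]
def cloud(n,im,d,box):
    u0,v0,u1,v1=box;uu,vv=np.meshgrid(np.arange(u0,u1),np.arange(v0,v1))
    dd=d[v0:v1,u0:u1].ravel();ok=dd>0
    uv=np.c_[uu.ravel(),vv.ravel()][ok]
    return uv,unproj(get_calibration(n),uv,dd[ok]),im[uv[:,1],uv[:,0]]
E
python3 - <<'E'
from h import *
for n,cb,tb in (("side",(280,225,360,320),(200,170,270,220)),("top",(310,185,370,245),(195,185,250,240))):
    f=np.load(n+"0.npz");im,d=f["im"],f["d"]
    uv,P,C=cloud(n,im,d,cb)
    print(n,"heights",np.histogram(P[:,2],np.arange(0,.2,.01)))
    m=P[:,2]>.162; Q=P[m]; print("bar n",m.sum(),Q.mean(0),Q.min(0),Q.max(0))
    m=(P[:,2]>.172); 
    r=cv2.minAreaRect((P[m][:,:2]*1000).astype(np.float32));print("bar rect",r,np.median(P[m][:,2]))
    m=(P[:,2]>.15)&(P[:,2]<.165);
    if m.sum()>10: print("disc",cv2.minEnclosingCircle((P[m][:,:2]*1000).astype(np.float32)),m.sum())
    m=(P[:,2]>.012)&(P[:,2]<.024); r=cv2.minAreaRect((P[m][:,:2]*1000).astype(np.float32));print("stand rect",r)
    uv,P,C=cloud(n,im,d,tb)
    m=(P[:,2]>.009)&(P[:,2]<.03);r=cv2.minAreaRect((P[m][:,:2]*1000).astype(np.float32));print("tray",r,m.sum(),np.median(P[m][:,2]))
    u0,v0,u1,v1=cb
    a=cv2.resize(im[v0:v1,u0:u1],None,fx=6,fy=6,interpolation=cv2.INTER_CUBIC)
    u0,v0,u1,v1=tb
    cv2.imwrite(f"pics/crop_{n}.png",cv2.convertScaleAbs(a[:,:,::-1],alpha=1.6,beta=20))
    a=cv2.resize(im[v0:v1,u0:u1],None,fx=6,fy=6,interpolation=cv2.INTER_CUBIC)
    cv2.imwrite(f"pics/tray_{n}.png",a[:,:,::-1])
E
```

```text
side heights (array([2939,  701,  209,  204,  148,  125,   87,   93,  132,  207,  158,
          8,   15,   75,   75,  327,   86,   64,   64]), array([0.  , 0.01, 0.02, 0.03, 0.04, 0.05, 0.06, 0.07, 0.08, 0.09, 0.1 ,
       0.11, 0.12, 0.13, 0.14, 0.15, 0.16, 0.17, 0.18, 0.19]))
bar n 158 [ 0.48522057 -0.19274694  0.17652347] [ 0.46285099 -0.20983677  0.16245155] [ 0.51035593 -0.16316576  0.18398236]
bar rect ((487.60577392578125, -190.0978546142578), (44.89320373535156, 14.03593635559082), 14.577934265136719) 0.18015914475889594
disc ((488.0591125488281, -189.0503387451172), 33.965797424316406) 394
stand rect ((495.2347412109375, -121.1190185546875), (291.0032958984375, 150.1482391357422), 84.5702896118164)
tray ((504.4998779296875, 272.10009765625), (133.14535522460938, 217.6929473876953), 8.183916091918945) 284 0.013560644082176665
top heights (array([1151,  383,  127,   62,   39,    7,   10,   21,   46,   83,   12,
          0,    6,    9,   14,  185,   47,   38,   30]), array([0.  , 0.01, 0.02, 0.03, 0.04, 0.05, 0.06, 0.07, 0.08, 0.09, 0.1 ,
       0.11, 0.12, 0.13, 0.14, 0.15, 0.16, 0.17, 0.18, 0.19]))
bar n 84 [ 0.48790686 -0.1863307   0.17611611] [ 0.4650765  -0.21014452  0.16232936] [ 0.51084435 -0.16003184  0.18604326]
bar rect ((487.4301452636719, -187.51907348632812), (43.49526596069336, 14.84431266784668), 16.621091842651367) 0.17935321450628372
disc ((487.4063720703125, -187.9168243408203), 32.49541473388672) 228
stand rect ((494.24224853515625, -213.9907684326172), (120.48002624511719, 175.2646484375), 14.134151458740234)
tray ((511.6925048828125, 226.17767333984375), (131.63006591796875, 192.7014923095703), 7.386075973510742) 229 0.012097987521671572
```

View pics/crop_side.png

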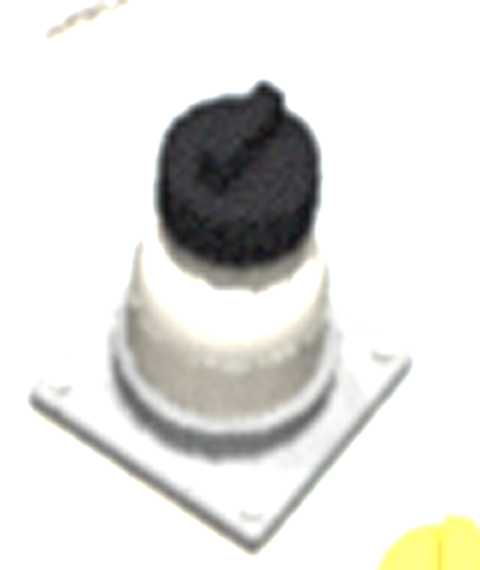

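View pics/crop_top.png

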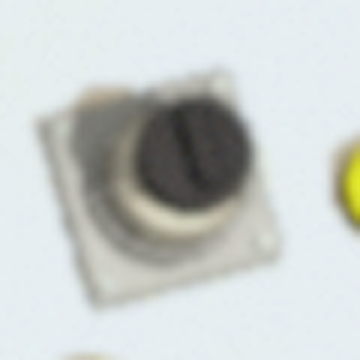

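View pics/tray_side.png

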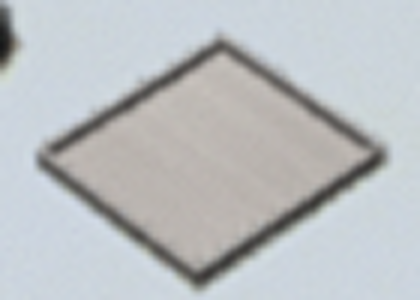

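Side crop: black cap with the bar running from lower left to upper right on the white bottle, in the square grey stand, so this is the cap meant. Now refine the tray and the stand.

Run:
```python
from h import *
for n,cb,tb,sd in (("side",(280,225,360,320),(195,165,275,225),(235,200)),("top",(310,185,370,245),(195,185,250,240),(221,212))):
    f=np.load(n+"0.npz");im,d=f["im"],f["d"];c=get_calibration(n)
    u0,v0,u1,v1=tb
    lab=cv2.cvtColor(im[v0:v1,u0:u1],cv2.COLOR_RGB2LAB).astype(int)
    s=lab[sd[1]-v0,sd[0]-u0];print(s,lab[2,2])
    m=(np.abs(lab-s).sum(2)<22).astype(np.uint8)
    k,l,st,ce=cv2.connectedComponentsWithStats(m);i=l[sd[1]-v0,sd[0]-u0];m=(l==i).astype(np.uint8)
    cn=max(cv2.findContours(m,0,cv2.CHAIN_APPROX_NONE)[0],key=cv2.contourArea).reshape(-1,2)+[u0,v0]
    for z in (.004,.014):
        P=unproj(c,cn,z=z);r=cv2.minAreaRect((P[:,:2]*1000).astype(np.float32));print(n,"tray floor",z,r)
    uv,P,C=cloud(n,im,d,tb); print("floor z",np.median(P[m[uv[:,1]-v0,uv[:,0]-u0]>0][:,2]))
    # black cap top disc
    uv,P,C=cloud(n,im,d,cb);k=(P[:,2]>.15)&(P[:,2]<.162)&(C.max(1)<90)
    e,a=cv2.minEnclosingCircle((P[k][:,:2]*1000).astype(np.float32));print("disc",e,a,np.median(P[k][:,2]))
    k=(P[:,2]>.173);b=P[k];print("bartop z pct",np.percentile(b[:,2],[10,50,90]))
    cov=np.cov(b[:,:2].T);w,v=np.linalg.eigh(cov);print("yaw",np.degrees(np.arctan2(v[1,1],v[0,1])))
```

```text
[189 129 131] [218 127 123]
side tray floor 0.004 ((512.865234375, 235.1456298828125), (116.97413635253906, 115.39745330810547), 7.752199649810791)
side tray floor 0.014 ((507.7469787597656, 225.56283569335938), (115.69853210449219, 114.13903045654297), 7.752163887023926)
floor z 0.004912353928812063
disc (487.1094665527344, -190.98138427734375) 31.90203857421875 0.15827223900977838
bartop z pct [0.17544362 0.1802733  0.18218399]
yaw -165.18988832886453
[141 126 132] [144 127 126]
top tray floor 0.004 ((513.162841796875, 230.09063720703125), (202.90684509277344, 200.81065368652344), 88.81172943115234)
top tray floor 0.014 ((511.5837707519531, 228.6576690673828), (201.52511596679688, 199.4431915283203), 88.81172943115234)
floor z 0.0016135145779541116
disc (487.4063720703125, -187.9168243408203) 32.49541473388672 0.15769708265410953
bartop z pct [0.17636139 0.17978331 0.18271326]
yaw -164.31064766983744
```

Request:
step_arm:
  deltas:
    - {"xyz": [-0.5, -0.6, -0.3], "dr": [0, 0, 0.6], "gripper": -1}
    - {"xyz": [-1.5, -1.7, -0.6], "dr": [0, 0, 1.7], "gripper": -1}
    - {"xyz": [-2.7, -3.1, -1], "dr": [0, 0, 2.9], "gripper": -1}
    - {"xyz": [-3.9, -4.5, -1], "dr": [0, 0, 4.1], "gripper": -1}
    - {"xyz": [-5.1, -5.8, -1], "dr": [0, 0, 5.3], "gripper": -1}
    - {"xyz": [-6.3, -7.2, -1], "dr": [0, 0, 6.5], "gripper": -1}
    - {"xyz": [-7.5, -8.6, -1], "dr": [0, 0, 7.8], "gripper": -1}
    - {"xyz": [-8.6, -9.8, -1], "dr": [0, 0, 9.0], "gripper": -1}
    - {"xyz": [-9.6, -11, -1], "dr": [0, 0, 10.2], "gripper": -1}
    - {"xyz": [-10.5, -12, -1], "dr": [0, 0, 11.3], "gripper": -1}
  grip_force: 30

```text
time: 1.35
eef_pos: [0.3557, 0.0933, 0.2613]
ee_rot: [0.0, 0.803, 0.596, 0.0]
ft_force: [0.9, 0.1, 0.6]
opening: 0.085
```

```bash
cat > rel.py <<'E'
import sys
from h import *
from scipy.spatial.transform import Rotation as R
def rel(target,yaw):
    s=sense();q=s["ee_rot"];Rt=R.from_quat([q[1],q[2],q[3],q[0]])
    d=Rt.as_matrix().T@(np.array(target)-s["eef_pos"])/.03
    y=np.radians(yaw);T=np.c_[[np.cos(y),np.sin(y),0],[np.sin(y),-np.cos(y),0],[0,0,-1]]
    dr=np.degrees((Rt.inv()*R.from_matrix(T)).as_rotvec())/8
    x=Rt.as_matrix()[:,0]
    print("t",s["time"],"pos",s["eef_pos"].round(4),"yaw",np.degrees(np.arctan2(x[1],x[0])).round(1),"q",s["joints"].round(2),"F",s["ft_force"].round(2),"T",s["wrist_torque"].round(2),"op",s["opening"]);print("xyz",d.round(3),"dr",dr.round(3))
a=list(map(float,sys.argv[1:5]));rel(a[:3],a[3])
E
python3 rel.py .4874 -.189 .25 15.2
```

```text
t 1.35 pos [0.3557 0.0933 0.2613] yaw 73.1 q [ 0.16 -0.15  1.93 -0.    1.36  0.45] F [0.89 0.07 0.58] T [0.01 0.01 0.01] op 0.08503565027535799
xyz [-7.729  6.933  0.376] dr [ 0.   -0.    7.24]
```

Request:
step_arm:
  deltas:
    - {"xyz": [-0.9, 0.8, 0], "dr": [0, 0, 1.0], "gripper": -1}
    - {"xyz": [-1.9, 1.7, 0], "dr": [0, 0, 2.0], "gripper": -1}
    - {"xyz": [-2.9, 2.6, 0], "dr": [0, 0, 3.0], "gripper": -1}
    - {"xyz": [-3.9, 3.5, 0], "dr": [0, 0, 4.0], "gripper": -1}
    - {"xyz": [-4.9, 4.4, 0], "dr": [0, 0, 5.0], "gripper": -1}
    - {"xyz": [-5.9, 5.3, 0], "dr": [0, 0, 6.0], "gripper": -1}
    - {"xyz": [-6.9, 6.2, 0.1], "dr": [0, 0, 6.8], "gripper": -1}
    - {"xyz": [-7.7, 6.9, 0.3], "dr": [0, 0, 7.2], "gripper": -1}
    - {"xyz": [-7.7, 6.9, 0.4], "dr": [0, 0, 7.2], "gripper": -0.6}
    - {"xyz": [-7.7, 6.9, 0.4], "dr": [0, 0, 7.2], "gripper": -0.3}

```text
time: 2.6
eef_pos: [0.4877, -0.1851, 0.2489]
ee_rot: [-0.0, 0.99, 0.138, -0.0]
ft_force: [-0.1, 0.8, 0.2]
opening: 0.0555
```

```bash
python3 rel.py .4874 -.189 .185 15.2;python3 - <<'E'
from h import *
im,d=get_image("side");cv2.imwrite("pics/s2.png",cv2.resize(im[150:350,220:420,::-1],None,fx=3,fy=3))
im,d=get_image("top");cv2.imwrite("pics/t2.png",cv2.resize(im[130:280,260:420,::-1],None,fx=4,fy=4,interpolation=cv2.INTER_CUBIC))
E
```

```text
t 2.6 pos [ 0.4877 -0.1851  0.2489] yaw 15.9 q [-0.43  0.22  1.58  0.    1.34  0.86] F [-0.05  0.83  0.15] T [ 0.01 -0.    0.  ] op 0.055532721805963886
xyz [-0.045  0.125  2.129] dr [-0.005  0.005  0.086]
```

View pics/s2.png

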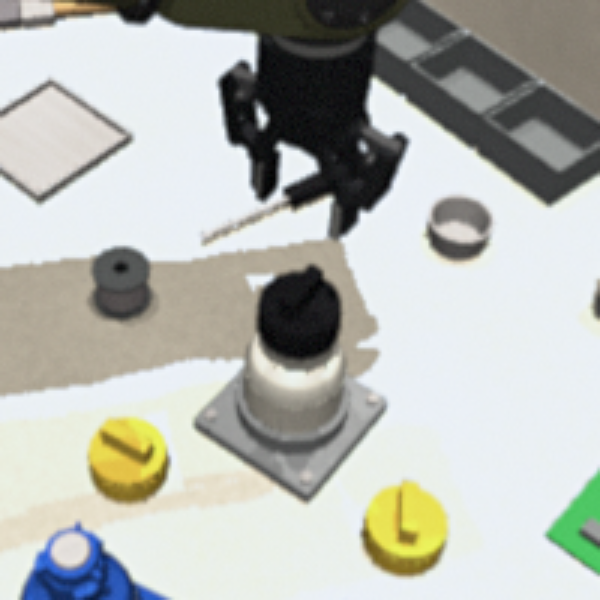

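View pics/t2.png

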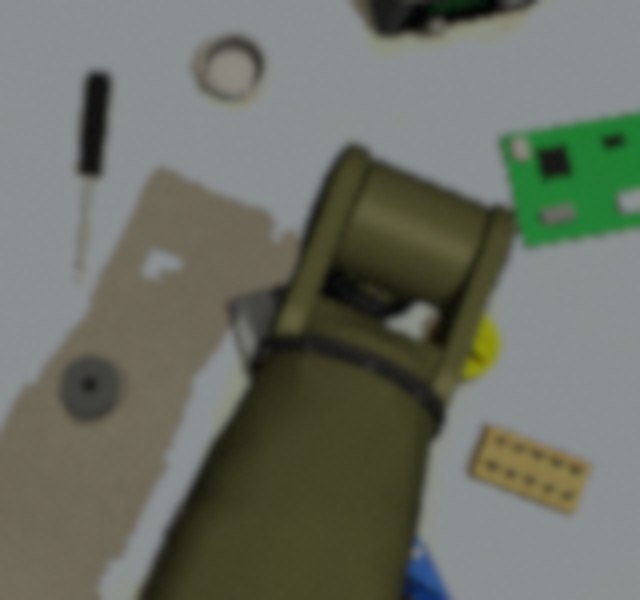

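Fingers open above the black cap (side crop 300,310), nothing in between. Going down with a 34 mm opening.

Request:
step_arm:
  deltas:
    - {"xyz": [-0.05, 0.12, 0.3], "dr": [0, 0, 0.08], "gripper": 0}
    - {"xyz": [-0.05, 0.12, 0.8], "dr": [0, 0, 0.08], "gripper": 0.1}
    - {"xyz": [-0.05, 0.12, 1.3], "dr": [0, 0, 0.08], "gripper": 0.2}
    - {"xyz": [-0.05, 0.12, 1.7], "dr": [0, 0, 0.08], "gripper": 0.2}
    - {"xyz": [-0.05, 0.12, 2.1], "dr": [0, 0, 0.08], "gripper": 0.2}
    - {"xyz": [-0.05, 0.12, 2.4], "dr": [0, 0, 0.08], "gripper": 0.2}
    - {"xyz": [-0.05, 0.12, 2.7], "dr": [0, 0, 0.08], "gripper": 0.2}
    - {"xyz": [-0.05, 0.12, 2.85], "dr": [0, 0, 0.08], "gripper": 0.2}
    - {"xyz": [-0.05, 0.12, 2.9], "dr": [0, 0, 0.08], "gripper": 0.2}
    - {"xyz": [-0.05, 0.12, 2.9], "dr": [0, 0, 0.08], "gripper": 0.2}

```text
time: 3.95
eef_pos: [0.4877, -0.1894, 0.1625]
ee_rot: [0.0, 0.991, 0.132, 0.0]
ft_force: [0.2, -0.2, 0.5]
opening: 0.0338
```

```bash
python3 rel.py .4874 -.189 .1615 15.2;python3 - <<'E'
from h import *
im,d=get_image("side");cv2.imwrite("pics/s3.png",cv2.resize(im[200:300,270:370,::-1],None,fx=6,fy=6,interpolation=cv2.INTER_CUBIC))
E
```

```text
t 3.95 pos [ 0.4877 -0.1894  0.1625] yaw 15.2 q [-0.44  0.31  1.68 -0.    1.15  0.86] F [ 0.23 -0.24  0.54] T [ 0.   -0.01  0.01] op 0.03384716852479636
xyz [-0.006 -0.016  0.033] dr [ 0.002 -0.002  0.002]
```

View pics/s3.png

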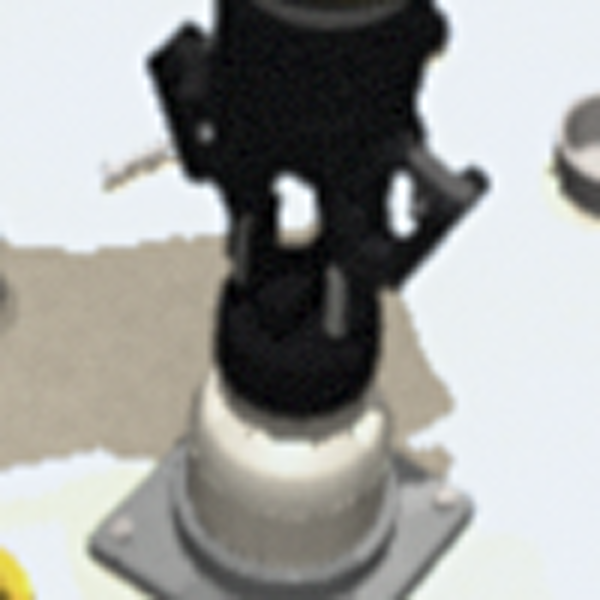

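The fingers straddle the bar. I close gently, watching the side force.

Request:
step_arm:
  deltas:
    - {"xyz": [0, 0, 0], "dr": [0, 0, 0], "gripper": 0.35}
    - {"xyz": [0, 0, 0], "dr": [0, 0, 0], "gripper": 0.45}
    - {"xyz": [0, 0, 0], "dr": [0, 0, 0], "gripper": 0.5}
    - {"xyz": [0, 0, 0], "dr": [0, 0, 0], "gripper": 0.53}
    - {"xyz": [0, 0, 0], "dr": [0, 0, 0], "gripper": 0.56}
    - {"xyz": [0, 0, 0], "dr": [0, 0, 0], "gripper": 0.58}
    - {"xyz": [0, 0, 0], "dr": [0, 0, 0], "gripper": 0.6}
    - {"xyz": [0, 0, 0], "dr": [0, 0, 0], "gripper": 0.62}
    - {"xyz": [0, 0, 0], "dr": [0, 0, 0], "gripper": 0.63}
    - {"xyz": [0, 0, 0], "dr": [0, 0, 0], "gripper": 0.63}
  grip_force: 20

```text
time: 5.25
eef_pos: [0.4876, -0.1894, 0.1623]
ee_rot: [0.0, 0.991, 0.132, -0.0]
ft_force: [0.6, -0.1, 0.3]
opening: 0.0157
```

Request:
step_arm:
  deltas:
    - {"xyz": [0, 0, 0], "dr": [0, 0, 0], "gripper": 0.65}
    - {"xyz": [0, 0, 0], "dr": [0, 0, 0], "gripper": 0.66}
    - {"xyz": [0, 0, 0], "dr": [0, 0, 0], "gripper": 0.67}
    - {"xyz": [0, 0, 0], "dr": [0, 0, 0], "gripper": 0.68}
    - {"xyz": [0, 0, 0], "dr": [0, 0, 0], "gripper": 0.7}
    - {"xyz": [0, 0, 0], "dr": [0, 0, 0], "gripper": 0.8}
    - {"xyz": [0, 0, 0], "dr": [0, 0, 0], "gripper": 0.9}
    - {"xyz": [0, 0, 0], "dr": [0, 0, 0], "gripper": 1}
    - {"xyz": [0, 0, 0], "dr": [0, 0, 0], "gripper": 1}
    - {"xyz": [0, 0, 0], "dr": [0, 0, 0], "gripper": 1}
  grip_force: 30

```text
time: 6.5
eef_pos: [0.4876, -0.1894, 0.1624]
ee_rot: [0.0, 0.991, 0.132, 0.0]
ft_force: [-0.6, 0.0, 2.6]
opening: 0.0133
```

```bash
python3 rel.py .4874 -.189 .1615 15.2
```

```text
t 6.5 pos [ 0.4876 -0.1894  0.1624] yaw 15.2 q [-0.44  0.31  1.68 -0.    1.15  0.86] F [-0.64  0.04  2.61] T [-0.1   0.18  0.  ] op 0.013272172337127741
xyz [-0.004 -0.014  0.029] dr [ 0.001 -0.001  0.002]
```

Request:
step_arm:
  deltas:
    - {"xyz": [0, 0, 0], "dr": [0, 0, 0], "gripper": 1}
    - {"xyz": [0, 0, 0], "dr": [0, 0, 0], "gripper": 1}
    - {"xyz": [0, 0, 0.01], "dr": [0, 0, 0], "gripper": 1}
    - {"xyz": [0, 0, 0.02], "dr": [0, 0, 0], "gripper": 1}
    - {"xyz": [0, 0, 0.04], "dr": [0, 0, 0], "gripper": 1}
    - {"xyz": [0, 0, 0.06], "dr": [0, 0, 0], "gripper": 1}
    - {"xyz": [0, 0, 0.08], "dr": [0, 0, 0], "gripper": 1}
    - {"xyz": [0, 0, 0.1], "dr": [0, 0, 0], "gripper": 1}
    - {"xyz": [0, 0, 0.1], "dr": [0, 0, 0], "gripper": 1}
    - {"xyz": [0, 0, 0.1], "dr": [0, 0, 0], "gripper": 1}
  grip_force: 70

```text
time: 7.75
eef_pos: [0.4876, -0.1894, 0.1593]
ee_rot: [0.0, 0.991, 0.132, 0.0]
ft_force: [-0.4, -1.4, 4.0]
opening: 0.0122
```

```bash
python3 rel.py .4874 -.189 .1615 15.2
```

```text
t 7.75 pos [ 0.4876 -0.1894  0.1593] yaw 15.2 q [-0.44  0.31  1.68 -0.    1.15  0.86] F [-0.39 -1.37  3.98] T [-0.21  0.1   0.03] op 0.012200452859423
xyz [-0.004 -0.014 -0.072] dr [ 0.001 -0.     0.002]
```

Request:
step_arm:
  deltas:
    - {"xyz": [0, 0, 0.005], "dr": [0, 0, 0], "gripper": 1}
    - {"xyz": [0, 0, 0.01], "dr": [0, 0, 0], "gripper": 1}
    - {"xyz": [0, 0, 0.015], "dr": [0, 0, 0], "gripper": 1}
    - {"xyz": [0, 0, 0.02], "dr": [0, 0, 0], "gripper": 1}
    - {"xyz": [0, 0, 0.025], "dr": [0, 0, 0], "gripper": 1}
    - {"xyz": [0, 0, 0.03], "dr": [0, 0, 0], "gripper": 1}
    - {"xyz": [0, 0, 0.03], "dr": [0, 0, 0], "gripper": 1}
    - {"xyz": [0, 0, 0.03], "dr": [0, 0, 0], "gripper": 1}
    - {"xyz": [0, 0, 0.03], "dr": [0, 0, 0], "gripper": 1}
    - {"xyz": [0, 0, 0.03], "dr": [0, 0, 0], "gripper": 1}

```text
time: 9.0
eef_pos: [0.4876, -0.1894, 0.1584]
ee_rot: [0.0, 0.991, 0.132, -0.0]
ft_force: [-0.3, -1.6, 4.9]
opening: 0.0125
```

Request:
step_arm:
  deltas:
    - {"xyz": [0, 0, 0.005], "dr": [0, 0, 0], "gripper": 1}
    - {"xyz": [0, 0, 0.01], "dr": [0, 0, 0], "gripper": 1}
    - {"xyz": [0, 0, 0.015], "dr": [0, 0, 0], "gripper": 1}
    - {"xyz": [0, 0, 0.02], "dr": [0, 0, 0], "gripper": 1}
    - {"xyz": [0, 0, 0.025], "dr": [0, 0, 0], "gripper": 1}
    - {"xyz": [0, 0, 0.03], "dr": [0, 0, 0], "gripper": 1}
    - {"xyz": [0, 0, 0.035], "dr": [0, 0, 0], "gripper": 1}
    - {"xyz": [0, 0, 0.035], "dr": [0, 0, 0], "gripper": 1}
    - {"xyz": [0, 0, 0.035], "dr": [0, 0, 0], "gripper": 1}
    - {"xyz": [0, 0, 0.035], "dr": [0, 0, 0], "gripper": 1}

```text
time: 10.25
eef_pos: [0.4876, -0.1894, 0.1574]
ee_rot: [0.0, 0.991, 0.132, 0.0]
ft_force: [0.1, -0.5, 5.7]
opening: 0.0121
```

Request:
step_arm:
  deltas:
    - {"xyz": [0, 0, 0.005], "dr": [0, 0, 0], "gripper": 1}
    - {"xyz": [0, 0, 0.01], "dr": [0, 0, 0], "gripper": 1}
    - {"xyz": [0, 0, 0.015], "dr": [0, 0, 0], "gripper": 1}
    - {"xyz": [0, 0, 0.02], "dr": [0, 0, 0], "gripper": 1}
    - {"xyz": [0, 0, 0.025], "dr": [0, 0, 0], "gripper": 1}
    - {"xyz": [0, 0, 0.03], "dr": [0, 0, 0], "gripper": 1}
    - {"xyz": [0, 0, 0.035], "dr": [0, 0, 0], "gripper": 1}
    - {"xyz": [0, 0, 0.035], "dr": [0, 0, 0], "gripper": 1}
    - {"xyz": [0, 0, 0.035], "dr": [0, 0, 0], "gripper": 1}
    - {"xyz": [0, 0, 0.035], "dr": [0, 0, 0], "gripper": 1}

```text
time: 11.5
eef_pos: [0.4876, -0.1894, 0.1563]
ee_rot: [0.0, 0.991, 0.132, 0.0]
ft_force: [1.1, -1.6, 6.4]
opening: 0.0119
```

Request:
step_arm:
  deltas:
    - {"xyz": [0, 0, 0.005], "dr": [0, 0, 0], "gripper": 1}
    - {"xyz": [0, 0, 0.01], "dr": [0, 0, 0], "gripper": 1}
    - {"xyz": [0, 0, 0.015], "dr": [0, 0, 0], "gripper": 1}
    - {"xyz": [0, 0, 0.02], "dr": [0, 0, 0], "gripper": 1}
    - {"xyz": [0, 0, 0.025], "dr": [0, 0, 0], "gripper": 1}
    - {"xyz": [0, 0, 0.03], "dr": [0, 0, 0], "gripper": 1}
    - {"xyz": [0, 0, 0.035], "dr": [0, 0, 0], "gripper": 1}
    - {"xyz": [0, 0, 0.035], "dr": [0, 0, 0], "gripper": 1}
    - {"xyz": [0, 0, 0.035], "dr": [0, 0, 0], "gripper": 1}
    - {"xyz": [0, 0, 0.035], "dr": [0, 0, 0], "gripper": 1}

```text
time: 12.75
eef_pos: [0.4876, -0.1894, 0.1553]
ee_rot: [0.0, 0.991, 0.132, 0.0]
ft_force: [-0.5, -1.8, 6.1]
opening: 0.0127
```

Request:
step_arm:
  deltas:
    - {"xyz": [0, 0, 0.005], "dr": [0, 0, 0], "gripper": 1}
    - {"xyz": [0, 0, 0.01], "dr": [0, 0, 0], "gripper": 1}
    - {"xyz": [0, 0, 0.015], "dr": [0, 0, 0], "gripper": 1}
    - {"xyz": [0, 0, 0.02], "dr": [0, 0, 0], "gripper": 1}
    - {"xyz": [0, 0, 0.025], "dr": [0, 0, 0], "gripper": 1}
    - {"xyz": [0, 0, 0.03], "dr": [0, 0, 0], "gripper": 1}
    - {"xyz": [0, 0, 0.035], "dr": [0, 0, 0], "gripper": 1}
    - {"xyz": [0, 0, 0.04], "dr": [0, 0, 0], "gripper": 1}
    - {"xyz": [0, 0, 0.04], "dr": [0, 0, 0], "gripper": 1}
    - {"xyz": [0, 0, 0.04], "dr": [0, 0, 0], "gripper": 1}

```text
time: 14.0
eef_pos: [0.4876, -0.1894, 0.1542]
ee_rot: [0.0, 0.991, 0.132, 0.0]
ft_force: [-0.8, -1.5, 5.7]
opening: 0.0121
```

Request:
step_arm:
  deltas:
    - {"xyz": [0, 0, 0.005], "dr": [0, 0, 0], "gripper": 1}
    - {"xyz": [0, 0, 0.01], "dr": [0, 0, 0], "gripper": 1}
    - {"xyz": [0, 0, 0.015], "dr": [0, 0, 0], "gripper": 1}
    - {"xyz": [0, 0, 0.02], "dr": [0, 0, 0], "gripper": 1}
    - {"xyz": [0, 0, 0.025], "dr": [0, 0, 0], "gripper": 1}
    - {"xyz": [0, 0, 0.03], "dr": [0, 0, 0], "gripper": 1}
    - {"xyz": [0, 0, 0.035], "dr": [0, 0, 0], "gripper": 1}
    - {"xyz": [0, 0, 0.04], "dr": [0, 0, 0], "gripper": 1}
    - {"xyz": [0, 0, 0.04], "dr": [0, 0, 0], "gripper": 1}
    - {"xyz": [0, 0, 0.04], "dr": [0, 0, 0], "gripper": 1}

```text
time: 15.25
eef_pos: [0.4877, -0.1894, 0.1537]
ee_rot: [0.0, 0.991, 0.132, 0.0]
ft_force: [-4.4, 0.1, 15.3]
opening: 0.0121
```

```bash
python3 rel.py .4874 -.189 .1615 15.2;python3 - <<'E'
from h import *
im,d=get_image("side");cv2.imwrite("pics/s4.png",cv2.resize(im[200:300,270:370,::-1],None,fx=6,fy=6,interpolation=cv2.INTER_CUBIC))
E
```

```text
t 15.25 pos [ 0.4877 -0.1894  0.1537] yaw 15.2 q [-0.44  0.32  1.69 -0.    1.14  0.86] F [-4.39  0.07 15.27] T [0.06 0.74 0.01] op 0.012052313027424722
xyz [-0.005 -0.015 -0.261] dr [ 0.003 -0.003  0.002]
```

View pics/s4.png

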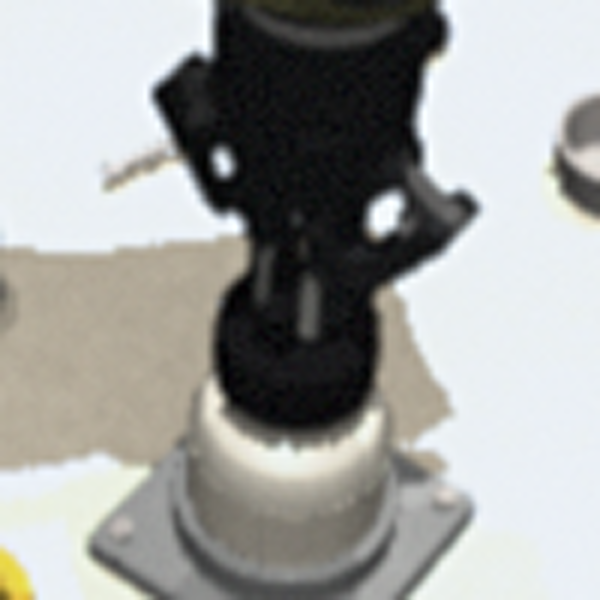

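Bottomed: the force jumped from 6 to 15 N within 0.5 mm, at about 8.7 mm travel, and the skirt has come down. I turn counter-clockwise a little first, holding the height.

Request:
step_arm:
  deltas:
    - {"xyz": [0, 0, 0], "dr": [0, 0, -0.15], "gripper": 1}
    - {"xyz": [0, 0, 0], "dr": [0, 0, -0.35], "gripper": 1}
    - {"xyz": [0, 0, 0], "dr": [0, 0, -0.6], "gripper": 1}
    - {"xyz": [0, 0, 0], "dr": [0, 0, -0.85], "gripper": 1}
    - {"xyz": [0, 0, 0], "dr": [0, 0, -1.1], "gripper": 1}
    - {"xyz": [0, 0, 0], "dr": [0, 0, -1.35], "gripper": 1}
    - {"xyz": [0, 0, 0], "dr": [0, 0, -1.5], "gripper": 1}
    - {"xyz": [0, 0, 0], "dr": [0, 0, -1.5], "gripper": 1}
    - {"xyz": [0, 0, 0], "dr": [0, 0, -1.5], "gripper": 1}
    - {"xyz": [0, 0, 0], "dr": [0, 0, -1.5], "gripper": 1}

```text
time: 16.55
eef_pos: [0.4881, -0.1894, 0.1537]
ee_rot: [0.0, 0.972, 0.235, 0.001]
ft_force: [-0.3, 0.3, 12.1]
opening: 0.0125
```

```bash
python3 rel.py .4874 -.189 .1537 75.2
```

```text
t 16.55 pos [ 0.4881 -0.1894  0.1537] yaw 27.2 q [-0.44  0.32  1.69  0.    1.13  0.66] F [-0.34  0.26 12.06] T [0.03 0.06 0.01] op 0.012541350811289582
xyz [-0.014 -0.021 -0.001] dr [ 1.100e-02 -5.000e-03 -5.998e+00]
```

Request:
step_arm:
  deltas:
    - {"xyz": [0, 0, 0.008], "dr": [0, 0, -0.1], "gripper": 1}
    - {"xyz": [0, 0, 0.008], "dr": [0, 0, -0.4], "gripper": 1}
    - {"xyz": [0, 0, 0.008], "dr": [0, 0, -0.7], "gripper": 1}
    - {"xyz": [0, 0, 0.008], "dr": [0, 0, -1.1], "gripper": 1}
    - {"xyz": [0, 0, 0.008], "dr": [0, 0, -1.5], "gripper": 1}
    - {"xyz": [0, 0, 0.008], "dr": [0, 0, -1.9], "gripper": 1}
    - {"xyz": [0, 0, 0.008], "dr": [0, 0, -2.3], "gripper": 1}
    - {"xyz": [0, 0, 0.008], "dr": [0, 0, -2.7], "gripper": 1}
    - {"xyz": [0, 0, 0.008], "dr": [0, 0, -3.0], "gripper": 1}
    - {"xyz": [0, 0, 0.008], "dr": [0, 0, -3.0], "gripper": 1}

```text
time: 17.8
eef_pos: [0.4882, -0.1894, 0.1537]
ee_rot: [0.001, 0.902, 0.432, 0.001]
ft_force: [0.4, 0.8, 13.5]
opening: 0.0124
```

```bash
python3 rel.py .4874 -.189 .1537 75.2
```

```text
t 17.8 pos [ 0.4882 -0.1894  0.1537] yaw 51.3 q [-0.44  0.32  1.69  0.    1.13  0.24] F [ 0.36  0.82 13.45] T [0.03 0.05 0.06] op 0.012397654726326578
xyz [-0.006 -0.03  -0.   ] dr [ 0.015 -0.003 -2.993]
```

Request:
step_arm:
  deltas:
    - {"xyz": [0, 0, 0.004], "dr": [0, 0, -0.1], "gripper": 1}
    - {"xyz": [0, 0, 0.004], "dr": [0, 0, -0.4], "gripper": 1}
    - {"xyz": [0, 0, 0.004], "dr": [0, 0, -0.7], "gripper": 1}
    - {"xyz": [0, 0, 0.004], "dr": [0, 0, -1.1], "gripper": 1}
    - {"xyz": [0, 0, 0.004], "dr": [0, 0, -1.5], "gripper": 1}
    - {"xyz": [0, 0, 0.004], "dr": [0, 0, -1.9], "gripper": 1}
    - {"xyz": [0, 0, 0.004], "dr": [0, 0, -2.3], "gripper": 1}
    - {"xyz": [0, 0, 0.004], "dr": [0, 0, -2.7], "gripper": 1}
    - {"xyz": [0, 0, 0.004], "dr": [0, 0, -3.0], "gripper": 1}
    - {"xyz": [0, 0, 0.004], "dr": [0, 0, -3.0], "gripper": 1}

```text
time: 19.05
eef_pos: [0.4883, -0.1895, 0.1537]
ee_rot: [0.001, 0.792, 0.611, 0.001]
ft_force: [-1.2, 0.9, 14.1]
opening: 0.0121
```

```bash
python3 rel.py .4874 -.189 .1537 75.2;python3 - <<'E'
from h import *
im,d=get_image("side");cv2.imwrite("pics/s5.png",cv2.resize(im[200:300,270:370,::-1],None,fx=6,fy=6,interpolation=cv2.INTER_CUBIC))
E
```

```text
t 19.05 pos [ 0.4883 -0.1895  0.1537] yaw 75.3 q [-0.44  0.32  1.69  0.    1.13 -0.18] F [-1.19  0.9  14.11] T [0.05 0.11 0.04] op 0.012063622783881438
xyz [ 0.007 -0.032 -0.001] dr [0.017 0.001 0.007]
```

View pics/s5.png

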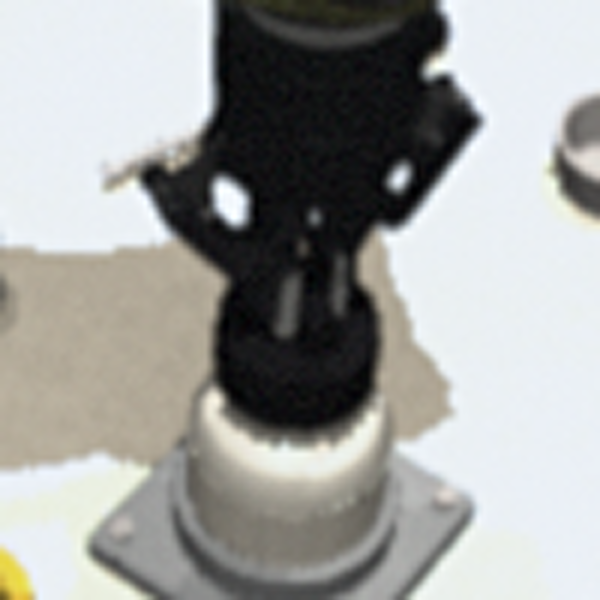

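The bar turned with the fingers by 60° (torque near zero, 14 N down). Lift slowly and watch for a pull force.

Request:
step_arm:
  deltas:
    - {"xyz": [0, 0, -0.03], "dr": [0, 0, 0], "gripper": 1}
    - {"xyz": [0, 0, -0.06], "dr": [0, 0, 0], "gripper": 1}
    - {"xyz": [0, 0, -0.1], "dr": [0, 0, 0], "gripper": 1}
    - {"xyz": [0, 0, -0.15], "dr": [0, 0, 0], "gripper": 1}
    - {"xyz": [0, 0, -0.2], "dr": [0, 0, 0], "gripper": 1}
    - {"xyz": [0, 0, -0.25], "dr": [0, 0, 0], "gripper": 1}
    - {"xyz": [0, 0, -0.3], "dr": [0, 0, 0], "gripper": 1}
    - {"xyz": [0, 0, -0.35], "dr": [0, 0, 0], "gripper": 1}
    - {"xyz": [0, 0, -0.37], "dr": [0, 0, 0], "gripper": 1}
    - {"xyz": [0, 0, -0.37], "dr": [0, 0, 0], "gripper": 1}

```text
time: 20.35
eef_pos: [0.4872, -0.1892, 0.1631]
ee_rot: [-0.001, 0.792, 0.61, -0.0]
ft_force: [-0.1, 0.2, -1.6]
opening: 0.0122
```

Request:
step_arm:
  deltas:
    - {"xyz": [0, 0, -0.02], "dr": [0, 0, 0], "gripper": 1}
    - {"xyz": [0, 0, -0.04], "dr": [0, 0, 0], "gripper": 1}
    - {"xyz": [0, 0, -0.06], "dr": [0, 0, 0], "gripper": 1}
    - {"xyz": [0, 0, -0.08], "dr": [0, 0, 0], "gripper": 1}
    - {"xyz": [0, 0, -0.1], "dr": [0, 0, 0], "gripper": 1}
    - {"xyz": [0, 0, -0.12], "dr": [0, 0, 0], "gripper": 1}
    - {"xyz": [0, 0, -0.14], "dr": [0, 0, 0], "gripper": 1}
    - {"xyz": [0, 0, -0.16], "dr": [0, 0, 0], "gripper": 1}
    - {"xyz": [0, 0, -0.16], "dr": [0, 0, 0], "gripper": 1}
    - {"xyz": [0, 0, -0.16], "dr": [0, 0, 0], "gripper": 1}

```text
time: 21.6
eef_pos: [0.4876, -0.1893, 0.1683]
ee_rot: [-0.0, 0.792, 0.61, -0.0]
ft_force: [-0.3, -0.0, 0.1]
opening: 0.0123
```

```bash
python3 rel.py .512 .232 .26 75.2;python3 - <<'E'
from h import *
im,d=get_image("side");cv2.imwrite("pics/s6.png",cv2.resize(im[200:300,270:370,::-1],None,fx=6,fy=6,interpolation=cv2.INTER_CUBIC))
E
```

```text
t 21.6 pos [ 0.4876 -0.1893  0.1683] yaw 75.2 q [-0.44  0.3   1.67  0.    1.17 -0.18] F [-0.33 -0.05  0.14] T [ 0.02 -0.01  0.  ] op 0.012348916560980782
xyz [13.787 -2.797 -3.055] dr [-0.001 -0.     0.002]
```

View pics/s6.png

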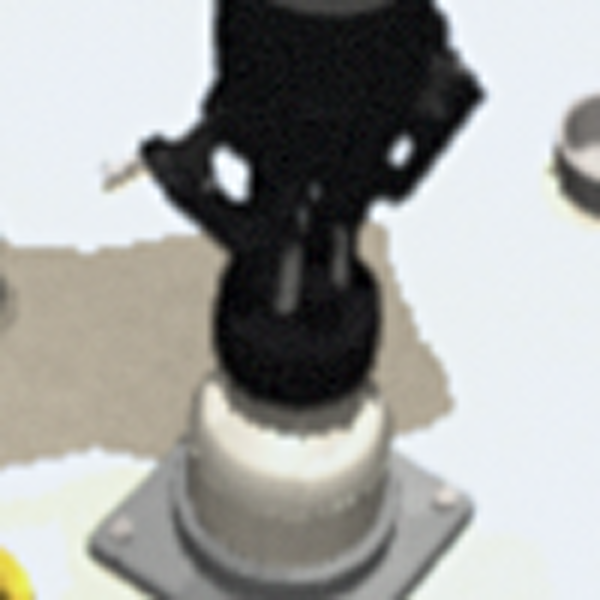

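The cap rises with the gripper and there is no pull. Lift straight clear.

Request:
step_arm:
  deltas:
    - {"xyz": [0, 0, -0.1], "dr": [0, 0, 0], "gripper": 1}
    - {"xyz": [0, 0, -0.3], "dr": [0, 0, 0], "gripper": 1}
    - {"xyz": [0, 0, -0.5], "dr": [0, 0, 0], "gripper": 1}
    - {"xyz": [0, 0, -0.8], "dr": [0, 0, 0], "gripper": 1}
    - {"xyz": [0, 0, -1.1], "dr": [0, 0, 0], "gripper": 1}
    - {"xyz": [0, 0, -1.5], "dr": [0, 0, 0], "gripper": 1}
    - {"xyz": [0, 0, -1.9], "dr": [0, 0, 0], "gripper": 1}
    - {"xyz": [0, 0, -2.3], "dr": [0, 0, 0], "gripper": 1}
    - {"xyz": [0, 0, -2.6], "dr": [0, 0, 0], "gripper": 1}
    - {"xyz": [0, 0, -2.6], "dr": [0, 0, 0], "gripper": 1}

```text
time: 22.9
eef_pos: [0.4878, -0.1894, 0.247]
ee_rot: [0.001, 0.792, 0.61, 0.0]
ft_force: [0.7, 0.5, -0.6]
opening: 0.0121
```

```bash
python3 rel.py .512 .232 .2455 75.2;python3 - <<'E'
from h import *
im,d=get_image("side");cv2.imwrite("pics/s7.png",cv2.resize(im[150:320,230:400,::-1],None,fx=3.5,fy=3.5,interpolation=cv2.INTER_CUBIC))
E
```

```text
t 22.9 pos [ 0.4878 -0.1894  0.247 ] yaw 75.2 q [-0.44  0.23  1.58  0.    1.34 -0.18] F [ 0.72  0.48 -0.64] T [ 0.02  0.   -0.02] op 0.012129383523269874
xyz [13.788 -2.804  0.046] dr [0.008 0.001 0.002]
```

View pics/s7.png

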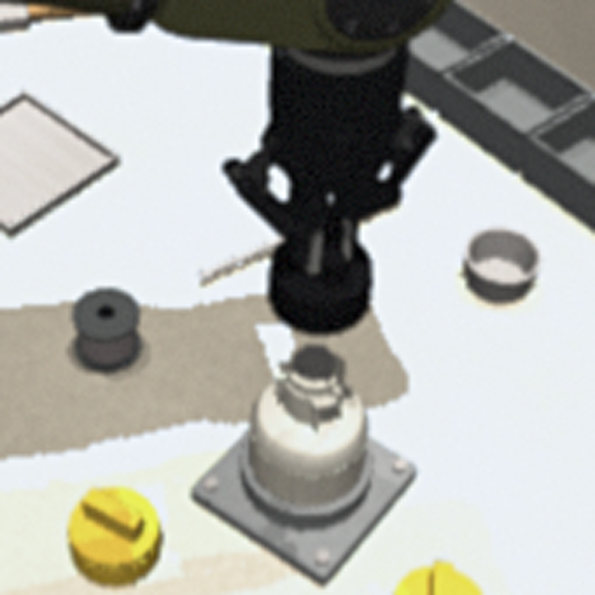

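The cap is off (crop 320,290) and the open neck shows below it. Carry it over the tray, well above the spool and screwdriver.

Request:
step_arm:
  deltas:
    - {"xyz": [0.5, -0.1, 0], "dr": [0, 0, 0], "gripper": 1}
    - {"xyz": [1.6, -0.3, 0], "dr": [0, 0, 0], "gripper": 1}
    - {"xyz": [3.1, -0.6, 0], "dr": [0, 0, 0], "gripper": 1}
    - {"xyz": [4.7, -1.0, 0], "dr": [0, 0, 0], "gripper": 1}
    - {"xyz": [6.3, -1.3, 0], "dr": [0, 0, 0], "gripper": 1}
    - {"xyz": [7.9, -1.6, 0], "dr": [0, 0, 0], "gripper": 1}
    - {"xyz": [9.5, -1.9, 0], "dr": [0, 0, 0], "gripper": 1}
    - {"xyz": [11.1, -2.3, 0], "dr": [0, 0, 0], "gripper": 1}
    - {"xyz": [12.6, -2.6, 0], "dr": [0, 0, 0], "gripper": 1}
    - {"xyz": [13.4, -2.7, 0], "dr": [0, 0, 0], "gripper": 1}

```text
time: 24.2
eef_pos: [0.5108, 0.2229, 0.2458]
ee_rot: [-0.0, 0.792, 0.611, -0.0]
ft_force: [-0.2, -0.2, -0.5]
opening: 0.0122
```

```bash
python3 rel.py .512 .232 .048 75.2
```

```text
t 24.2 pos [0.5108 0.2229 0.2458] yaw 75.3 q [0.35 0.31 1.48 0.   1.36 0.6 ] F [-0.24 -0.19 -0.54] T [-0.05  0.   -0.03] op 0.012203476408530955
xyz [ 0.307 -0.033  6.594] dr [-0.007  0.002  0.017]
```

Request:
step_arm:
  deltas:
    - {"xyz": [0.3, 0, 0.2], "dr": [0, 0, 0], "gripper": 1}
    - {"xyz": [0.3, 0, 0.8], "dr": [0, 0, 0], "gripper": 1}
    - {"xyz": [0.3, 0, 1.6], "dr": [0, 0, 0], "gripper": 1}
    - {"xyz": [0.3, 0, 2.5], "dr": [0, 0, 0], "gripper": 1}
    - {"xyz": [0.3, 0, 3.4], "dr": [0, 0, 0], "gripper": 1}
    - {"xyz": [0.3, 0, 4.3], "dr": [0, 0, 0], "gripper": 1}
    - {"xyz": [0.3, 0, 5.1], "dr": [0, 0, 0], "gripper": 1}
    - {"xyz": [0.3, 0, 5.7], "dr": [0, 0, 0], "gripper": 1}
    - {"xyz": [0.3, 0, 6.1], "dr": [0, 0, 0], "gripper": 1}
    - {"xyz": [0.3, 0, 6.2], "dr": [0, 0, 0], "gripper": 1}

```text
time: 25.45
eef_pos: [0.514, 0.2286, 0.0599]
ee_rot: [-0.0, 0.792, 0.61, -0.0]
ft_force: [0.4, -0.5, -0.6]
opening: 0.0124
```

```bash
python3 rel.py .512 .232 .0404 75.2;python3 - <<'E'
from h import *
im,d=get_image("side");cv2.imwrite("pics/s8.png",cv2.resize(im[110:250,170:310,::-1],None,fx=4,fy=4,interpolation=cv2.INTER_CUBIC))
E
```

```text
t 25.45 pos [0.514  0.2286 0.0599] yaw 75.2 q [ 0.35  0.53  1.64 -0.    0.98  0.61] F [ 0.39 -0.46 -0.61] T [ 0.04 -0.04  0.01] op 0.01240379807323713
xyz [ 0.093 -0.095  0.65 ] dr [-0.003  0.003  0.001]
```

View pics/s8.png

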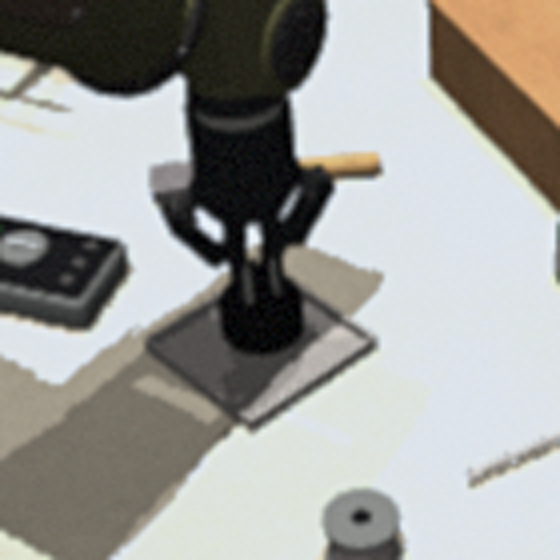

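The cap hangs over the middle of the tray. Lower it, creeping at the end.

Request:
step_arm:
  deltas:
    - {"xyz": [0, 0, 0.05], "dr": [0, 0, 0], "gripper": 1}
    - {"xyz": [0, 0, 0.15], "dr": [0, 0, 0], "gripper": 1}
    - {"xyz": [0, 0, 0.25], "dr": [0, 0, 0], "gripper": 1}
    - {"xyz": [0, 0, 0.34], "dr": [0, 0, 0], "gripper": 1}
    - {"xyz": [0, 0, 0.41], "dr": [0, 0, 0], "gripper": 1}
    - {"xyz": [0, 0, 0.46], "dr": [0, 0, 0], "gripper": 1}
    - {"xyz": [0, 0, 0.5], "dr": [0, 0, 0], "gripper": 1}
    - {"xyz": [0, 0, 0.53], "dr": [0, 0, 0], "gripper": 1}
    - {"xyz": [0, 0, 0.55], "dr": [0, 0, 0], "gripper": 1}
    - {"xyz": [0, 0, 0.55], "dr": [0, 0, 0], "gripper": 1}

```text
time: 26.75
eef_pos: [0.5142, 0.2287, 0.0439]
ee_rot: [-0.0, 0.792, 0.61, -0.0]
ft_force: [0.4, 0.6, -0.7]
opening: 0.0121
```

Request:
step_arm:
  deltas:
    - {"xyz": [0, 0, 0.01], "dr": [0, 0, 0], "gripper": 1}
    - {"xyz": [0, 0, 0.02], "dr": [0, 0, 0], "gripper": 1}
    - {"xyz": [0, 0, 0.03], "dr": [0, 0, 0], "gripper": 1}
    - {"xyz": [0, 0, 0.04], "dr": [0, 0, 0], "gripper": 1}
    - {"xyz": [0, 0, 0.05], "dr": [0, 0, 0], "gripper": 1}
    - {"xyz": [0, 0, 0.06], "dr": [0, 0, 0], "gripper": 1}
    - {"xyz": [0, 0, 0.07], "dr": [0, 0, 0], "gripper": 1}
    - {"xyz": [0, 0, 0.08], "dr": [0, 0, 0], "gripper": 1}
    - {"xyz": [0, 0, 0.08], "dr": [0, 0, 0], "gripper": 1}
    - {"xyz": [0, 0, 0.08], "dr": [0, 0, 0], "gripper": 1}

```text
time: 28.0
eef_pos: [0.5142, 0.2287, 0.0415]
ee_rot: [0.0, 0.792, 0.61, 0.0]
ft_force: [-0.1, -0.6, -1.6]
opening: 0.0124
```

Request:
step_arm:
  deltas:
    - {"xyz": [0, 0, 0.005], "dr": [0, 0, 0], "gripper": 1}
    - {"xyz": [0, 0, 0.01], "dr": [0, 0, 0], "gripper": 1}
    - {"xyz": [0, 0, 0.015], "dr": [0, 0, 0], "gripper": 1}
    - {"xyz": [0, 0, 0.02], "dr": [0, 0, 0], "gripper": 1}
    - {"xyz": [0, 0, 0.025], "dr": [0, 0, 0], "gripper": 1}
    - {"xyz": [0, 0, 0.03], "dr": [0, 0, 0], "gripper": 1}
    - {"xyz": [0, 0, 0.035], "dr": [0, 0, 0], "gripper": 1}
    - {"xyz": [0, 0, 0.035], "dr": [0, 0, 0], "gripper": 1}
    - {"xyz": [0, 0, 0.035], "dr": [0, 0, 0], "gripper": 1}
    - {"xyz": [0, 0, 0.035], "dr": [0, 0, 0], "gripper": 1}

```text
time: 29.25
eef_pos: [0.5142, 0.2287, 0.0406]
ee_rot: [0.0, 0.792, 0.61, 0.0]
ft_force: [-2.1, -1.2, 3.8]
opening: 0.0121
```

Contact: 3.8 N at the height expected. Release slowly, opening a little only.

Request:
step_arm:
  deltas:
    - {"xyz": [0, 0, 0], "dr": [0, 0, 0], "gripper": 0.75}
    - {"xyz": [0, 0, 0], "dr": [0, 0, 0], "gripper": 0.7}
    - {"xyz": [0, 0, 0], "dr": [0, 0, 0], "gripper": 0.68}
    - {"xyz": [0, 0, 0], "dr": [0, 0, 0], "gripper": 0.66}
    - {"xyz": [0, 0, 0], "dr": [0, 0, 0], "gripper": 0.64}
    - {"xyz": [0, 0, 0], "dr": [0, 0, 0], "gripper": 0.6}
    - {"xyz": [0, 0, 0], "dr": [0, 0, 0], "gripper": 0.5}
    - {"xyz": [0, 0, 0], "dr": [0, 0, 0], "gripper": 0.4}
    - {"xyz": [0, 0, 0], "dr": [0, 0, 0], "gripper": 0.3}
    - {"xyz": [0, 0, 0], "dr": [0, 0, 0], "gripper": 0.2}
  grip_force: 20

```text
time: 30.5
eef_pos: [0.5142, 0.2287, 0.0404]
ee_rot: [-0.0, 0.792, 0.61, 0.0]
ft_force: [-0.4, 0.5, -0.7]
opening: 0.0341
```

```bash
python3 rel.py .512 .232 .0404 75.2;python3 - <<'E'
from h import *
im,d=get_image("side");cv2.imwrite("pics/s9.png",cv2.resize(im[130:230,190:290,::-1],None,fx=6,fy=6,interpolation=cv2.INTER_CUBIC))
E
```

```text
t 30.5 pos [0.5142 0.2287 0.0404] yaw 75.2 q [0.35 0.56 1.64 0.   0.94 0.61] F [-0.41  0.49 -0.66] T [-0.    0.06 -0.03] op 0.03409721631842684
xyz [ 0.088 -0.097  0.001] dr [-0.    -0.     0.002]
```

View pics/s9.png

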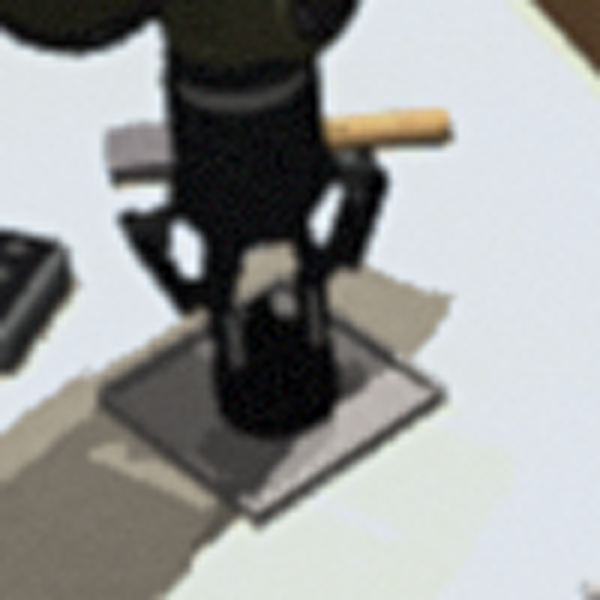

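The cap stands in the tray and the fingers are clear of the bar. Back straight up.

Request:
step_arm:
  deltas:
    - {"xyz": [0, 0, -0.1], "dr": [0, 0, 0], "gripper": 0.2}
    - {"xyz": [0, 0, -0.3], "dr": [0, 0, 0], "gripper": 0.2}
    - {"xyz": [0, 0, -0.6], "dr": [0, 0, 0], "gripper": 0.2}
    - {"xyz": [0, 0, -1.1], "dr": [0, 0, 0], "gripper": 0.2}
    - {"xyz": [0, 0, -1.8], "dr": [0, 0, 0], "gripper": 0.2}
    - {"xyz": [0, 0, -2.6], "dr": [0, 0, 0], "gripper": 0.2}
    - {"xyz": [0, 0, -3.5], "dr": [0, 0, 0], "gripper": 0.2}
    - {"xyz": [0, 0, -4.4], "dr": [0, 0, 0], "gripper": 0.2}
    - {"xyz": [0, 0, -5.2], "dr": [0, 0, 0], "gripper": 0.2}
    - {"xyz": [0, 0, -5.5], "dr": [0, 0, 0], "gripper": 0.2}

```text
time: 31.8
eef_pos: [0.5145, 0.2289, 0.2076]
ee_rot: [0.0, 0.792, 0.61, 0.001]
ft_force: [0.2, -0.1, 0.0]
opening: 0.0343
```

Run:
```python
from h import *
im,d=get_image("side");cv2.imwrite("pics/s10.png",im[:,:,::-1])
cv2.imwrite("pics/s10c.png",cv2.resize(im[150:230,190:290,::-1],None,fx=6,fy=6,interpolation=cv2.INTER_CUBIC))
uv,P,C=cloud("side",im,d,(195,160,275,225));k=(C.max(1)<70)&(P[:,2]<.07)&(P[:,2]>.032)
Q=P[k&(P[:,2]<.042)];print("disc",cv2.minEnclosingCircle((Q[:,:2]*1000).astype(np.float32)),np.median(Q[:,2]))
A=np.c_[Q[:,:2],np.ones(len(Q))];a=np.linalg.lstsq(A,Q[:,2],rcond=None)[0];print("tilt deg",np.degrees(np.arctan(np.hypot(a[0],a[1]))))
B=P[k&(P[:,2]>.05)];print("bar top",np.percentile(B[:,2],[50,90]) ,B[:,:2].mean(0))
# bystanders moved?
im0=np.load("side0.npz")["d"];diff=(np.abs(d-im0)>.015)&(d>0)&(im0>0);cv2.imwrite("pics/diff.png",(diff*255).astype(np.uint8))
print(sense()["time"],sense()["eef_pos"],sense()["ft_force"])
```

```text
disc ((491.43157958984375, 290.9172668457031), 100.09656524658203) 0.03654604578042597
tilt deg 0.9078925147299364
bar top [0.05787459 0.060925  ] [0.51261045 0.22618709]
31.85 [0.51455416 0.22885809 0.20772921] [ 1.25262086 -0.50417462  1.26222809]
```

View pics/s10.png

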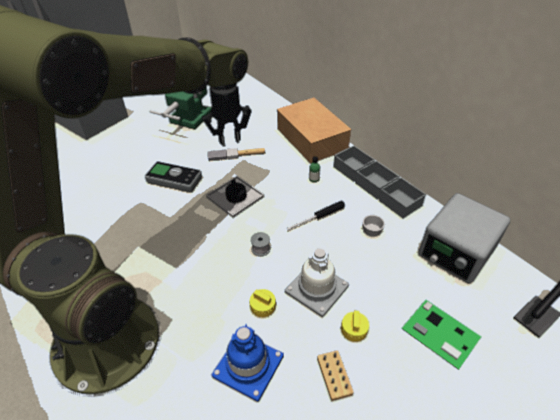

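View pics/s10c.png

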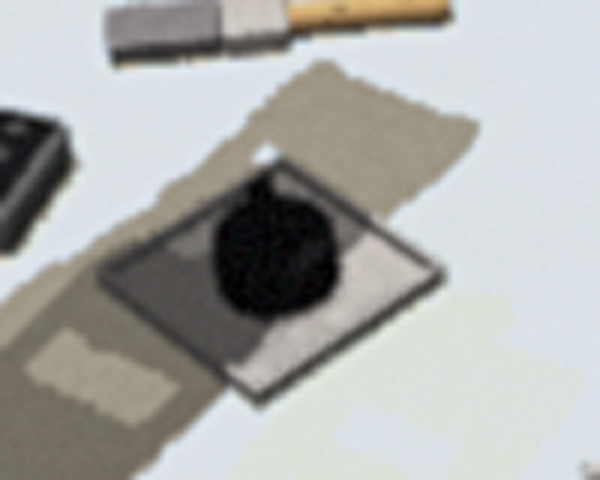

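View pics/diff.png

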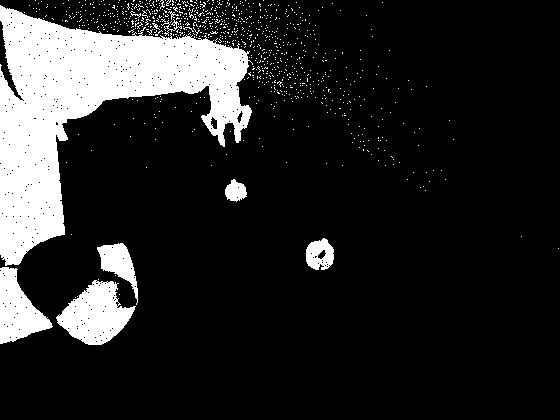

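The cap stands in the tray (side 235,190) with its disc at 36 mm and bar top at 58 mm, as it must be. The depth difference shows only the cap and the arm moved.

```bash
python3 -c "
from cell import *
print(sign_off())"
```

```text
the job is handed in; nothing more can be done
None
```

The solvent bottle is open and its cap stands right way up in the steel tray. I handed the job in at about 32 s of the 72 s allowed.

- **Opening:** I gripped the bar and crept the cap down. It bottomed after about 8.7 mm, where the force jumped from 6 to 15 N. I then turned it 60° counter-clockwise; readings between moves were 12.1 to 14.1 N. One of them, 12.1 N, was just below the 13 N advised, so I pressed slightly more. The cap lifted off with at most about 1.6 N of pull.
- **Placing:** I set it down with a contact force of about 4 N and released it, then raised the gripper clear.
- **Last checks:** The disc is at 36.5 mm and the bar top at about 58 mm, which matches a cap standing upright on the tray floor, near the middle of the tray. The plane fit gave about 1° of tilt. Comparing depth before and after from the side camera, only the cap and the arm had changed.
- **Checks that failed or disagreed:** The final circle fit to the disc was useless, with a radius of 100 mm because stray dark pixels got in, so I relied on the heights and the picture instead. The two cameras also disagreed by 2 to 5 mm on the tray centre and about 3 mm on the cap, which was harmless here.

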